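# Face the cake to the piping nozzle

### The job

By pushing on its arms with a fingertip, gently turn the decorating stand until its arrow arm points straight at the steel piping nozzle (the small cone). Then push the stand's brake lever round until it is up against its stop, leaving the stand pointing at the nozzle. Do not touch the cake, do not spin the stand, and leave the nozzle and everything else on the table where it stands.

Things in the scene. Friction and masses are not known exactly. Their poses are not given: they have to be found in the camera images.
- hub (a point): Point on the wheel's vertical axis, 38 mm above the table; x runs out along the arrow arm, z up. Four dark steel arms 90 degrees apart: upright flat bars 8 mm thick, 26 to 50 mm above the table, under an aluminium plate 148 mm across. Three are plain, ending 125 mm from the axis; the arrow arm has a V-shaped head 30 mm wide, 110 to 138 mm from the axis. Outside the plate the gaps between arms are open.
- stand: The decorating stand's fixed foot; origin on the wheel's axis at the table. A white enamelled disc, 72 mm radius and at most 16 mm high outside the wheel's column, and a bar 34 mm wide and 12 mm high running out along the foot's own -y axis to the brake pivot, 160 mm from the axis. It does not move on the table.
- wheel (a joint): Turn of the wheel about its vertical axis in rad, growing counterclockwise seen from above. It turns freely either way, more than a full turn, with a light drag (about 0.18 N m, 2 N at an arm), and stays where it is left.
- cake_c (a point): Middle, 62 mm above the table, of the white dummy cake fixed on the wheel's plate: low and round, 116 mm across on a card 128 mm across, its beaded top 82 mm above the table. It must not be touched.
- brake_pivot (a point): Point on the brake lever's vertical axis, 26 mm above the table, 160 mm from the wheel's axis; x runs along the lever to its free end. The lever is a bright steel bar, 62 mm long from the pivot, 10 mm thick, 15 to 37 mm above the table (its boss, 13 mm radius, to 39 mm). It lies outside the reach of the wheel's arms.
- brake (a joint): Turn of the brake lever in rad: 0 is fully open, the lever pointing straight away from the wheel's axis; it grows as the lever is pushed clockwise seen from above, to the stop at 1.3, when it lies nearly across that line. Light drag (0.06 N m); it stays where it is left. Its grip on the wheel is too weak to feel.
- nozzle_c (a point): Centre, 27 mm up, of the piping nozzle: a loose steel cone standing on its wide end, 42 mm across at the foot and 12 mm at the top, 55 mm tall, about 190 mm from the wheel's axis. The arrow arm must point at it.
- cutter_c (a point): Centre, 17 mm up, of a loose steel ring cutter, 60 mm across and 35 mm tall, about 190 mm from the wheel's axis. Leave it alone.
- ramekin_c (a point): Centre, 20 mm up, of a loose white ramekin, 64 mm across and 40 mm tall, about 190 mm from the wheel's axis. Leave it alone.
- bowl_c (a point): Middle of a loose steel mixing bowl, 140 mm across and 70 mm tall. Leave it alone.
- jar_c (a point): Middle of a loose clear jar, 72 mm across and 100 mm tall. Leave it alone.
- spatula: A loose spatula with a white handle lying on the table. Leave it alone.
- tub_c (a point): Middle of a loose white tub, 84 mm across and 80 mm tall. Leave it alone.
Not all that is in view belongs to the job. Leave any blue or brown look-alike of the part that bears nozzle_c alone.

How it is judged:
By the outcome, as a careful person would: the job done as asked, in the order asked, and still so for the second after the job is handed in, with the robot touching nothing.
It also fails if it takes over 64 s, if anything falls off the work surface, if the arm or the gripper's body presses on something with over 40 N, if the wrist force passes 120 N, or if a joint passes its speed limit or range.

### The arm

A 6-joint arm with a two-finger parallel gripper is mounted at the origin on the work surface. World frame = base frame: x ahead of the robot, y to its left, z up, the work surface at z = 0. Lengths are in m, angles in degrees, forces in N, time in s.
With the tool pointing down it reaches from about 0.375 to 0.9 m from the base axis. Payload 3.1 kg.
Tool frame: the origin (TCP) lies at the very end of the fingers, on their centre line; the grasp point (between the pads) lies 19 mm behind it; z points along the fingers, y is the direction in which the jaws open and shut (so a half turn about z gives the same grasp; the last joint's range is limited). The gripper opens to 87 mm and grips with 3 to 60 N. Pads are 19 mm wide; open, the fingers measure 117 mm over their backs; the gripper's body (75 mm by 190 mm) begins 51 mm behind the grasp point.
Start: joints at [-84.826, 30.224, 82.088, -0, 67.689, -10.227], TCP at [0.166, -0.603, 0.223] pointing down, gripper open.
Joint ranges: [-176.69, 176.69], [-43.24, 126.21], [12.49, 139.97], [-82, 262], [0, 151.66], [-163.58, 163.58]. Speed limits (degrees/s): [159.86, 159.86, 180, 180, 180, 180].

### API

Orientations are given as a 3x3 rotation matrix whose columns are the frame's x, y, z axes.
In Python, from station import status, vision, job gives the robot as it stands.
- The arm moves only by the tool arm_command, never from a script. Its argument "steps" is a list of rows, each a list of 4 numbers: the shift along the tool's x, y, z in cm, then the turn about the tool's z in rad. A call has 1 to 20 rows; each row is the pose to reach, as a shift and turn from the pose commanded when the call began, along the tool's axes at that moment; what a row does not reach only later rows make up. A row lasts 1/10 s, in which the tool goes at most 50 mm and 8.59 degrees, less where a joint would pass 70% of its speed; a pose out of reach is approached as far as the arm can. A call with a gripper value outside its range is refused whole. "gripper" is the opening, from 0 (shut) to 1 (fully open), set as the call begins (left out, the last holds). The fingers move at their own pace and stop on an object; "squeeze" is the grip in N (left out, the last holds). Time passes only in rows, so rows that repeat a pose let the fingers close. It gives the time, the measured TCP pose, the force and the opening at its end, in the units of the state.
- status.get_obs(): the state, without advancing time (a new reading comes with each control period).
- vision.read_camera(name): name is "scene" or "top"; returns a dict with "img" (420x560x3 uint8, red, green, blue), "fx", "fy", "cx", "cy" (pixels), "D" ([k1, k2, p1, p2, k3] as OpenCV has them; the pictures are not rectified), "cam_to_world" (4x4, takes a point from camera to world coordinates). Camera axes: x right, y down, z forward; pixel columns grow to the right and rows downward; lengths in m; the calibration is good to about 2 mm. A picture is of the moment at which its call begins. There is no depth.
- job.sign_off(): hands the job in, once; it reports no verdict.
The state is a dict: "t": time; "joint_positions": joint angles; "dq": joint speeds; "effort": joint torques, N m; "eef_pos": TCP position; "orientation": TCP orientation; "force": force on the tool from outside, world axes, zero at the start; "wrist_torque": the same for the moment, N m; "grip_width": opening from 0.0 (shut) to 1.0 (fully open).
Only numpy, scipy, OpenCV 4.12 (cv2) and the standard library are available. Lean on these libraries where they do the work, as an engineer would, in place of code of your own. Each camera call takes 0.05 s, during which the arm holds its last target.

## Working session

There is one attempt and no reset: what is moved stays moved. The work goes in short steps, Python scripts to look and compute and a tool call to move; the robot and the scene stay as the last step left them, time stands still between calls to the robot, and variables do not carry over. Pictures are saved under pics/ and viewed, and the job is handed in when it is done.

Besides the shell and the picture viewer there is one more tool, called after "Request:" as name(argument=value, ...), one argument or row to a line, values as JSON. arm_command: Moves the arm, as the interface text tells. Its arguments: {"type":"object","properties":{"steps":{"type":"array"},"gripper":{"type":"number"},"squeeze":{"type":"number"}},"required":["steps"]}

```bash
mkdir -p pics; cat > h.py <<'E'
import numpy as np, cv2
from station import status, vision, job
def cam(n):
    c=vision.read_camera(n); c['K']=np.array([[c['fx'],0,c['cx']],[0,c['fy'],c['cy']],[0,0,1.]]); c['D']=np.array(c['D'],float); c['T']=np.array(c['cam_to_world']); return c
def ray(c,uv):
    p=cv2.undistortPoints(np.array(uv,float).reshape(-1,1,2),c['K'],c['D']).reshape(-1,2)
    d=np.c_[p,np.ones(len(p))]@c['T'][:3,:3].T
    return c['T'][:3,3],d
def plane(c,uv,z):
    o,d=ray(c,uv); return o+d*((z-o[2])/d[:,2])[:,None]
def proj(c,P):
    Ti=np.linalg.inv(c['T']); r,_=cv2.Rodrigues(Ti[:3,:3])
    return cv2.projectPoints(np.array(P,float).reshape(-1,1,3),r,Ti[:3,3],c['K'],c['D'])[0].reshape(-1,2)
def save(c,n): cv2.imwrite('pics/'+n,c['img'][:,:,::-1])
E
python3 - <<'E'
from h import *
for n in('scene','top'):
    c=cam(n); save(c,n+'0.png'); print(n,c['T'].round(3).tolist(),c['fx'])
print(status.get_obs())
E
```

```text
scene [[0.669, 0.474, -0.573, 1.433], [0.743, -0.432, 0.511, -0.765], [-0.005, -0.768, -0.641, 1.02], [0.0, 0.0, 0.0, 1.0]] 521.0954010162818
top [[-0.015, -0.995, 0.096, 0.429], [-1.0, 0.014, -0.013, 0.017], [0.011, -0.096, -0.995, 1.506], [0.0, 0.0, 0.0, 1.0]] 540.9476648739249
{'t': 0.1, 'joint_positions': array([-8.48265014e+01,  3.02731106e+01,  8.21472874e+01, -8.85402763e-05,
        6.76885842e+01, -1.02280034e+01]), 'dq': array([ 0.04769719,  0.03740018, -0.19615486,  0.00123805,  0.00322223,
       -0.06048256]), 'effort': array([ 4.64560162e-05, -4.40985918e+01, -1.77150822e+01,  6.33730413e-02,
        5.33934811e-02, -3.80114500e-05]), 'eef_pos': array([ 0.16595052, -0.60190472,  0.22168491]), 'orientation': array([[ 9.64088315e-01,  2.65581796e-01, -1.72939532e-04],
       [ 2.65581639e-01, -9.64086513e-01,  1.89421889e-03],
       [ 3.36341384e-04, -1.87212386e-03, -9.99998191e-01]]), 'force': array([ 0.12047253, -1.00765081, -0.97894451]), 'wrist_torque': array([ 0.05085772,  0.00145155, -0.06217043]), 'grip_width': 0.9984887059379024}
```

View pics/scene0.png

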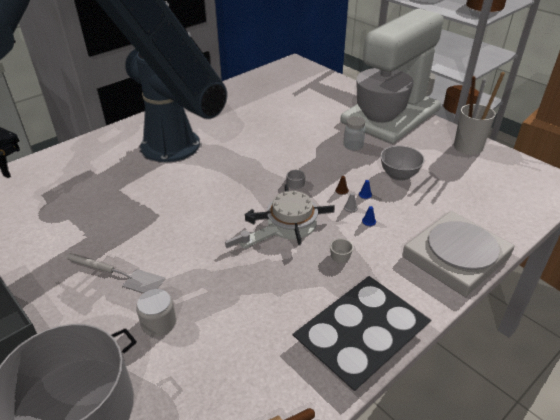

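View pics/top0.png

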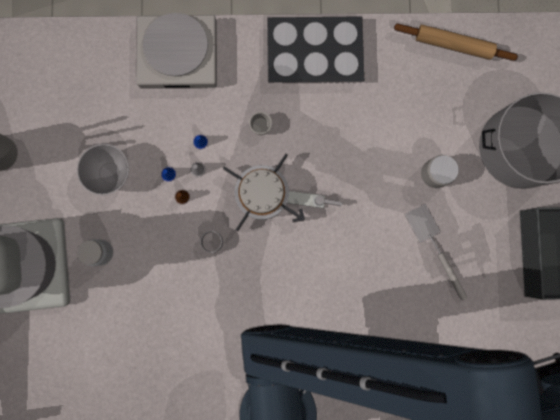

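```bash
python3 - <<'E'
from h import *
t=cv2.imread('pics/top0.png')[100:260,140:360]; cv2.imwrite('pics/top0z.png',cv2.resize(t,(792,576),interpolation=3))
t=cv2.imread('pics/scene0.png')[160:280,210:400]; cv2.imwrite('pics/scene0z.png',cv2.resize(t,(798,504),interpolation=3))
E
```

```text
(no output)
```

View pics/top0z.png

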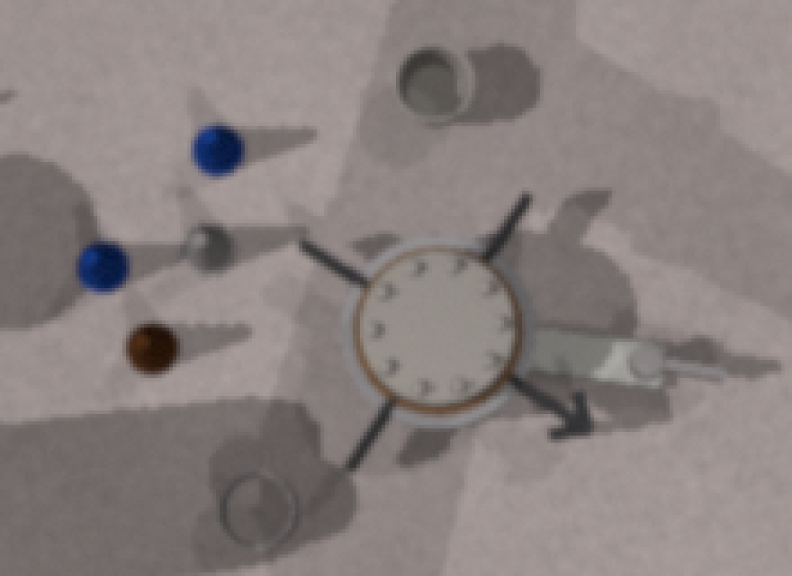

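View pics/scene0z.png

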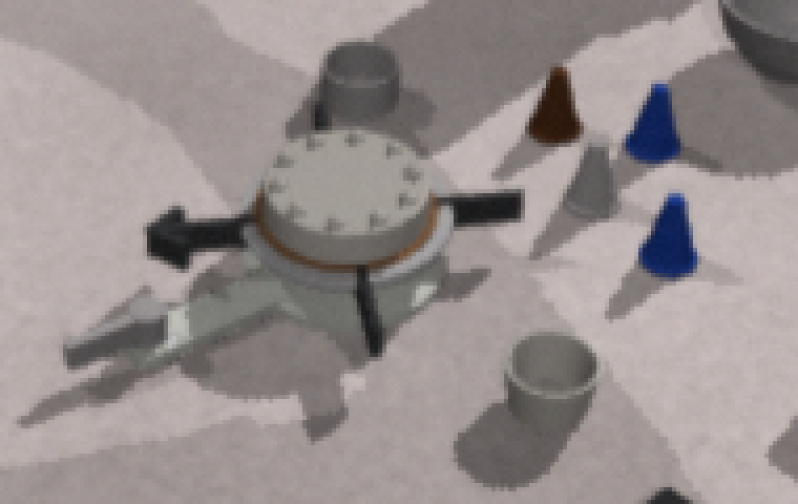

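```bash
cat > m.py <<'E'
from h import *
def blobs(c,mask,lo=5,hi=4000):
    n,l,s,ce=cv2.connectedComponentsWithStats(mask.astype(np.uint8)); 
    return [(ce[i],s[i],l==i) for i in range(1,n) if lo<s[i,4]<hi]
E
python3 - <<'E'
from m import *
c=cam('top'); im=c['img'].astype(int); g=im.max(2)
sub=g[100:260,140:360]
m=np.zeros_like(g,bool); m[100:260,140:360]=sub<62
for ce,s,l in blobs(c,m,6):
    v,u=np.nonzero(l); P=plane(c,np.c_[u,v],0.048)
    print('dark',ce.round(1),s.tolist(),P.mean(0)[:2].round(4),im[l].mean(0).round())
E
```

```text
dark [279.7 164.2] [274, 155, 13, 17, 41] [ 0.6709 -0.0165] [51. 50. 50.]
dark [170.  169.9] [168, 169, 5, 3, 8] [0.6593 0.2819] [ 8. 24. 59.]
dark [232.7 173.3] [225, 168, 15, 10, 22] [0.6477 0.1117] [57. 56. 57.]
dark [183.1 196.5] [177, 191, 12, 12, 101] [0.5861 0.2462] [44. 25. 14.]
dark [293.9 212.7] [281, 204, 23, 17, 72] [ 0.538  -0.0529] [55. 54. 55.]
dark [242.4 220.9] [237, 212, 12, 18, 35] [0.5178 0.0866] [54. 53. 54.]
```

```bash
cat >> m.py <<'E'
def arms(c,thr=75):
    im=c['img'].astype(int); g=im.max(2)
    m=np.zeros_like(g,bool); m[100:260,140:380]=g[100:260,140:380]<thr
    m&=(im.max(2)-im.min(2))<12
    out=[]
    for ce,s,l in blobs(c,m,12):
        v,u=np.nonzero(l); w=(100-g[l]).astype(float); P=plane(c,np.c_[u,v],0.038)[:,:2]
        mu=(P*w[:,None]).sum(0)/w.sum(); d=P-mu; e,V=np.linalg.eigh((d*w[:,None]).T@d/w.sum())
        out.append((s[4],mu,V[:,1],np.sqrt(e),ce))
    return out
E
python3 - <<'E'
from m import *
c=cam('top'); A=arms(c)
for a in A: print(a[0],a[1].round(4),np.degrees(np.arctan2(*a[2][::-1])).round(1),a[3].round(4),a[4].round(1))
im=c['img'].astype(int); g=im.mean(2)
# cake: brightish disc, fit ellipse via brown card? print patches
print(g[155:183,184:212].round().astype(int))
E
```

```text
46 [0.8042 0.046 ] 122.4 [0.004  0.0099] [256.3 117.6]
58 [ 0.6725 -0.0166] 144.8 [0.0023 0.0154] [279.8 164. ]
51 [0.6654 0.202 ] -176.4 [0.0044 0.0072] [199.9 168. ]
43 [0.6495 0.1126] 56.9 [0.0016 0.0155] [232.5 173.1]
119 [ 0.5379 -0.0545] 56.0 [0.0067 0.0202] [294.5 213.1]
53 [0.5183 0.0871] 146.7 [0.0018 0.0163] [242.3 221. ]
[[147 146 146 146 143 137 133 131 133 135 137 143 149 154 155 154 156 157
  157 156 155 152 153 154 155 154 156 154]
 [150 148 149 150 148 143 137 135 134 135 136 138 145 149 153 152 152 155
  155 156 155 154 155 154 155 155 155 154]
 [151 149 152 153 153 146 139 134 134 135 136 136 138 144 150 152 151 151
  152 155 156 153 154 155 156 155 153 152]
 [153 151 150 152 151 149 141 136 133 134 135 135 135 140 145 149 151 151
  151 152 155 153 154 156 158 158 155 154]
 [152 149 149 149 151 149 141 138 136 134 135 135 134 136 140 146 152 152
  152 152 155 155 154 155 157 158 157 155]
 [152 150 150 148 148 148 142 136 137 134 132 130 132 131 133 139 147 151
  152 153 154 154 153 154 155 155 156 155]
 [151 151 149 149 148 149 142 136 136 132 129 121 121 122 124 12
[... 1810 characters left out ...]
145 143 140 138 139 140 140 139 141 143 144 140 137 138 142 144 145 146
  149 151 151 150 152 153 154 152 153 156]
 [140 138 140 138 138 140 140 140 140 142 143 145 146 149 149 151 151 150
  151 151 150 151 153 154 156 153 154 155]
 [136 138 139 139 139 140 143 142 144 145 146 150 151 153 152 153 150 150
  151 151 152 152 152 154 153 152 153 152]
 [136 136 138 140 139 143 144 144 147 149 149 152 154 155 152 151 150 149
  150 151 152 152 151 154 155 153 152 153]
 [138 139 140 141 143 146 146 148 150 151 151 152 153 152 153 152 150 150
  151 154 152 152 153 153 155 155 155 153]
 [140 141 140 142 146 149 149 150 151 152 150 150 150 153 154 152 151 151
  154 153 152 152 152 152 153 152 156 155]]
```

```bash
cat >> m.py <<'E'
def hub_of(pA,pB,qA,qB):
    d,e=pB-pA,qB-qA; s=np.linalg.solve(np.c_[d,-e],qA-pA); return pA+d*s[0]
E
python3 - <<'E'
from m import *
c=cam('top'); s=cam('scene')
H=hub_of(*map(np.array,[(0.6725,-0.0166),(0.5183,0.0871),(0.6495,0.1126),(0.5379,-0.0545)]))
N=plane(c,[[197.5,168.6]],0)[0]
print('hub',H,'noz',N,'dist',np.linalg.norm(N[:2]-H))
print('ang to noz',np.degrees(np.arctan2(*(N[:2]-H)[::-1])))
for p,z in (((432/3.6+140,82/3.6+100),.04),((259/3.6+140,511/3.6+100),.035)):
    P=plane(c,[p],z)[0]; print('other',P,np.linalg.norm(P[:2]-H))
# brake
for nm,p,z in(('boss',(645/3.6+140,360/3.6+100),.039),('levtip',(722/3.6+140,375/3.6+100),.026),('cake',(439/3.6+140,330/3.6+100),.082)):
    P=plane(c,[p],z)[0]; print(nm,P,np.linalg.norm(P[:2]-H),np.degrees(np.arctan2(*(P[:2]-H)[::-1])))
# draw in both
for n,k in(('top',c),('scene',s)):
    im=cv2.resize(k['img'],None,fx=4,fy=4,interpolation=cv2.INTER_CUBIC)[:,:,::-1].copy()
    a=np.linspace(0,2*np.pi,73); ci=np.c_[np.cos(a),np.sin(a)]
    def L(P,col):
        q=(proj(k,P)*4+1.5).round().astype(int); cv2.polylines(im,[q],False,col,1)
    f=lambda xy,r,z:np.c_[xy+r*ci,np.full(73,z)]
    L(f(N[:2],.021,0),(0,255,0));L(f(N[:2],.006,.055),(0,255,0));L(f(H,.074,.054),(0,0,255));L(f(H,.058,.082),(0,255,255))
    for j in range(4):
        t=np.radians(-123.8+90*j);r=.138 if j==0 else .125;d=np.array([np.cos(t),np.sin(t)])
        L(np.r_[[np.r_[H+.07*d,.05]],[np.r_[H+r*d,.05]],[np.r_[H+r*d,.026]]],(255,0,255))
    q=(proj(k,[[*H,.05]])[0]*4).astype(int); x0,y0=max(0,q[0]-400),max(0,q[1]-300)
    cv2.imwrite(f'pics/ov_{n}.png',im[y0:y0+600,x0:x0+800])
E
```

```text
hub [0.59708428 0.03411732] noz [0.6694543 0.2134865 0.       ] dist 0.19341852332267917
ang to noz 68.02741862675863
other [0.7886651  0.03581299 0.04      ] 0.19158832273046236
other [0.46253702 0.17009849 0.035     ] 0.19129517496019144
boss [ 0.57228151 -0.12287981  0.039     ] 0.15894425034162368 -98.97752133093955
levtip [ 0.56121323 -0.18276756  0.026     ] 0.21983125638166076 -99.39125569766435
cake [0.59237167 0.03242026 0.082     ] 0.005008860925767924 -160.19549017812386
```

View pics/ov_top.png

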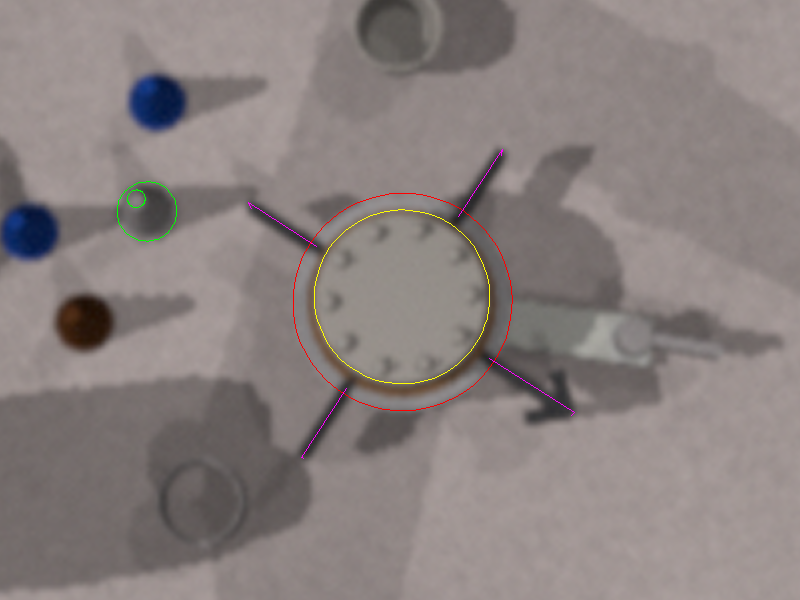

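View pics/ov_scene.png

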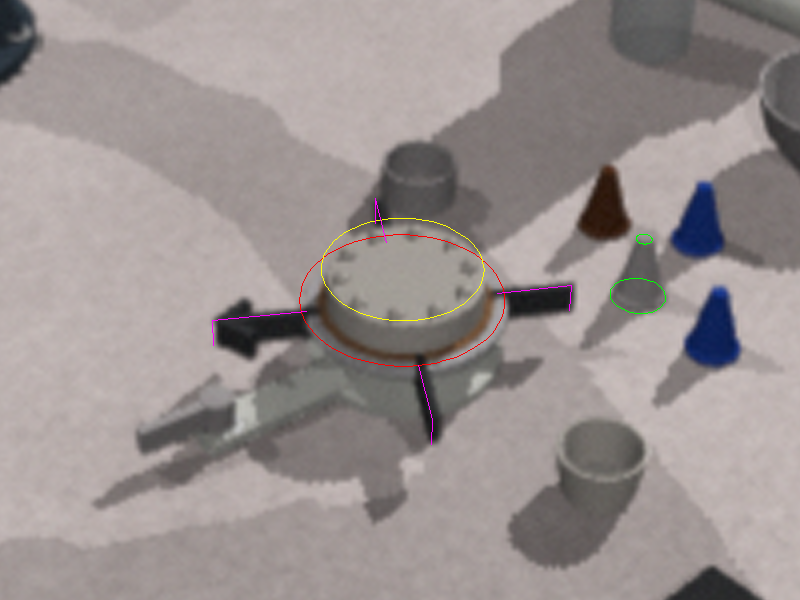

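Candidates for the nozzle in the top view are the blue cones at (200,142) and (168,174), the brown cone at (182,197), and the grey steel cone at (197,168). I choose the grey steel one: it lies 193 mm from the hub, and in the crop it is plain steel.

The arrow is at about -124° and the nozzle at about 68°, so I turn the stand about 168° clockwise. I'll push the plain arm that sits at -34°.

Request:
arm_command(
  steps=[
    [1,-0.7,0,0],
    [3,-2,0,0.02],
    [6,-4,0,0.04],
    [10,-6.7,0,0.06],
    [14,-9.4,0,0.08],
    [18,-12,0,0.1],
    [22,-14.7,0,0.12],
    [26,-17.4,0,0.14],
    [30,-20,0,0.16],
    [34,-22.8,0,0.18],
    [38,-25.5,0,0.2],
    [42,-28.1,0,0.22],
    [46,-30.8,0,0.24],
    [50,-33.5,0,0.25],
    [54,-36.2,0,0.26],
    [58,-38.9,0,0.27],
    [62,-41.5,0,0.27],
    [65,-43.6,0,0.27],
    [67,-44.9,0,0.27],
    [67.9,-45.5,0,0.27],
  ],
  gripper=0,
)

```text
t: 2.3
eef_pos: [0.7004, 0.0196, 0.2222]
orientation: [[1.0, 0.002, -0.0], [0.002, -1.0, 0.001], [-0.0, -0.001, -1.0]]
force: [-0.3, -0.7, 0.0]
grip_width: 0.006
```

Request:
arm_command(
  steps=[
    [0,0,1,0],
    [0,0.1,3,0],
    [0,0.2,6,0],
    [0,0.3,9,0],
    [0,0.3,11,0],
    [0,0.3,13,0],
    [0,0.3,14,0],
    [0,0.3,14,0],
  ],
)

```text
t: 3.1
eef_pos: [0.6974, 0.0125, 0.0804]
orientation: [[1.0, -0.003, -0.005], [-0.003, -1.0, 0.0], [-0.005, -0.0, -1.0]]
force: [-0.7, -0.3, 0.6]
grip_width: 0.007
```

```bash
python3 - <<'E'
from m import *
for n in('top','scene'):
    c=cam(n); o=status.get_obs(); P=o['eef_pos']; q=proj(c,[P])[0]; print(n,P,q)
    x,y=proj(c,[[.62,.03,.08]])[0].astype(int)
    im=c['img'][y-70:y+70,x-93:x+93,::-1]; im=cv2.resize(im,None,fx=4,fy=4,interpolation=3)
    cv2.circle(im,tuple(((q-[x-93,y-70])*4+1.5).round().astype(int).tolist()),3,(0,255,0),1); cv2.imwrite(f'pics/f_{n}.png',im)
E
```

```text
top [0.6987791  0.01261234 0.08198565] [268.86277193 151.94318312]
scene [0.69978949 0.01272238 0.08302691] [311.26821369 221.60255832]
```

View pics/f_top.png

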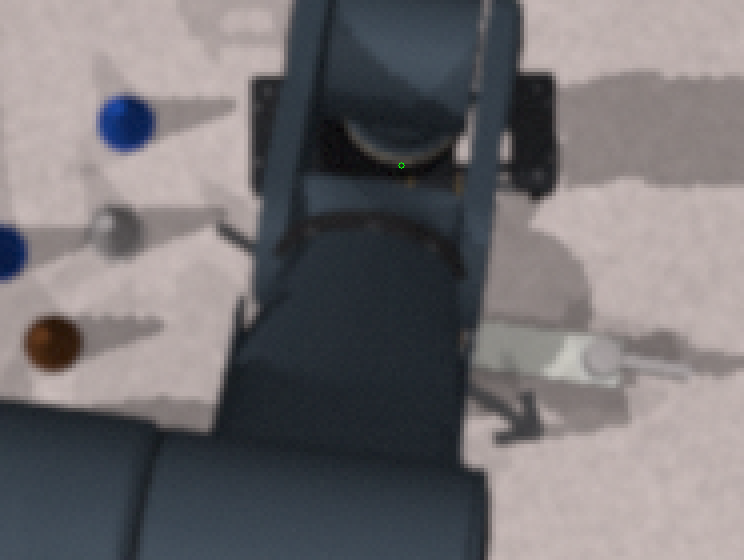

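View pics/f_scene.png

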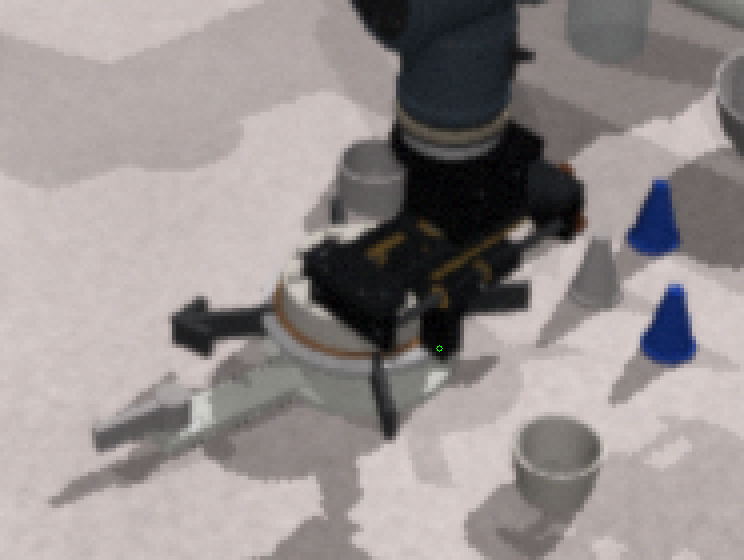

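Request:
arm_command(
  steps=[
    [0,0,0.6,0],
    [0,0,1.6,0],
    [0,0,2.6,0],
    [0,0,3.6,0],
    [0,0,4.4,0],
    [0,0,4.7,0],
    [0,0,4.7,0],
    [0,0,4.7,0],
  ],
)

```text
t: 4.0
eef_pos: [0.7001, 0.0135, 0.0356]
orientation: [[1.0, -0.001, 0.0], [-0.001, -1.0, -0.0], [0.0, 0.0, -1.0]]
force: [0.0, 0.3, 1.2]
grip_width: 0.005
```

```bash
cat > arc.py <<'E'
# arc.py a0 a1 n r : rows from the present TCP to points on the circle
import sys
from m import *
H=np.array([.5971,.0341]); a0,a1,n,r=map(float,sys.argv[1:5]); n=int(n)
o=status.get_obs(); P=o['eef_pos']; R=o['orientation']
print(P.round(4),R[:,0].round(3),o['force'].round(1))
t=np.linspace(0,1,n+1)[1:]; a=np.radians(a0+(a1-a0)*t)
d=np.c_[H+r*np.c_[np.cos(a),np.sin(a)],np.full(n,.036)]-P
print((d@R*100).round(1)[:,:2].tolist())
E
python3 arc.py -12 -47 20 .105
```

```text
[0.7001 0.0135 0.0356] [ 1.    -0.001  0.   ] [0.  0.3 1.2]
[[-0.1, 0.4], [-0.2, 0.7], [-0.3, 1.1], [-0.4, 1.4], [-0.5, 1.7], [-0.6, 2.0], [-0.7, 2.3], [-0.9, 2.5], [-1.0, 2.8], [-1.2, 3.1], [-1.3, 3.4], [-1.5, 3.7], [-1.7, 3.9], [-1.8, 4.2], [-2.0, 4.4], [-2.2, 4.7], [-2.5, 4.9], [-2.7, 5.2], [-2.9, 5.4], [-3.1, 5.6]]
```

Request:
arm_command(
  steps=[
    [-0.1,0.3,0,0],
    [-0.2,0.7,0,0],
    [-0.3,1.1,0,0],
    [-0.4,1.4,0,0],
    [-0.5,1.7,0,0],
    [-0.6,2.0,0,0],
    [-0.7,2.3,0,0],
    [-0.9,2.5,0,0],
    [-1.0,2.8,0,0],
    [-1.2,3.1,0,0],
    [-1.3,3.4,0,0],
    [-1.5,3.7,0,0],
    [-1.7,3.9,0,0],
    [-1.8,4.2,0,0],
    [-2.0,4.4,0,0],
    [-2.2,4.7,0,0],
    [-2.5,4.9,0,0],
    [-2.7,5.2,0,0],
    [-2.9,5.4,0,0],
    [-3.1,5.6,0,0],
  ],
)

```text
t: 6.0
eef_pos: [0.6686, -0.0427, 0.0356]
orientation: [[1.0, -0.001, 0.0], [-0.001, -1.0, 0.0], [0.0, -0.0, -1.0]]
force: [0.9, 2.1, -0.1]
grip_width: 0.003
```

```bash
python3 arc.py -47 -82 20 .105
```

```text
[ 0.6686 -0.0427  0.0356] [ 1.    -0.001  0.   ] [ 0.9  2.1 -0.1]
[[-0.2, 0.2], [-0.5, 0.4], [-0.7, 0.6], [-1.0, 0.8], [-1.2, 1.0], [-1.5, 1.2], [-1.8, 1.3], [-2.1, 1.5], [-2.3, 1.7], [-2.6, 1.8], [-2.9, 1.9], [-3.2, 2.1], [-3.5, 2.2], [-3.8, 2.3], [-4.1, 2.4], [-4.4, 2.5], [-4.7, 2.5], [-5.1, 2.6], [-5.4, 2.7], [-5.7, 2.7]]
```

Request:
arm_command(
  steps=[
    [-0.2,0.2,0,0],
    [-0.5,0.4,0,0],
    [-0.7,0.6,0,0],
    [-1.0,0.8,0,0],
    [-1.2,1.0,0,0],
    [-1.5,1.2,0,0],
    [-1.8,1.3,0,0],
    [-2.1,1.5,0,0],
    [-2.3,1.7,0,0],
    [-2.6,1.8,0,0],
    [-2.9,1.9,0,0],
    [-3.2,2.1,0,0],
    [-3.5,2.2,0,0],
    [-3.8,2.3,0,0],
    [-4.1,2.4,0,0],
    [-4.4,2.5,0,0],
    [-4.7,2.5,0,0],
    [-5.1,2.6,0,0],
    [-5.4,2.7,0,0],
    [-5.7,2.7,0,0],
  ],
)

```text
t: 8.0
eef_pos: [0.6115, -0.0697, 0.0356]
orientation: [[1.0, -0.001, 0.0], [-0.001, -1.0, -0.0], [0.0, 0.0, -1.0]]
force: [1.3, -0.2, -1.5]
grip_width: 0.009
```

```bash
python3 arc.py -82 -117 20 .105
```

```text
[ 0.6115 -0.0697  0.0356] [ 1.    -0.001  0.   ] [ 1.3 -0.2 -1.5]
[[-0.3, 0.1], [-0.6, 0.1], [-0.9, 0.1], [-1.3, 0.1], [-1.6, 0.1], [-1.9, 0.1], [-2.2, 0.1], [-2.5, 0.1], [-2.9, 0.0], [-3.2, -0.0], [-3.5, -0.1], [-3.8, -0.1], [-4.1, -0.2], [-4.4, -0.3], [-4.7, -0.4], [-5.0, -0.5], [-5.3, -0.6], [-5.6, -0.7], [-5.9, -0.9], [-6.2, -1.0]]
```

Request:
arm_command(
  steps=[
    [-0.3,0.1,0,0],
    [-0.6,0.1,0,0],
    [-0.9,0.1,0,0],
    [-1.3,0.1,0,0],
    [-1.6,0.1,0,0],
    [-1.9,0.1,0,0],
    [-2.2,0.1,0,0],
    [-2.5,0.1,0,0],
    [-2.9,0.0,0,0],
    [-3.2,0,0,0],
    [-3.5,-0.1,0,0],
    [-3.8,-0.1,0,0],
    [-4.1,-0.2,0,0],
    [-4.4,-0.3,0,0],
    [-4.7,-0.4,0,0],
    [-5.0,-0.5,0,0],
    [-5.3,-0.6,0,0],
    [-5.6,-0.7,0,0],
    [-5.9,-0.9,0,0],
    [-6.2,-1.0,0,0],
  ],
)

```text
t: 10.0
eef_pos: [0.5494, -0.0592, 0.0355]
orientation: [[1.0, -0.001, -0.0], [-0.001, -1.0, -0.0], [-0.0, 0.0, -1.0]]
force: [1.5, 0.3, 0.6]
grip_width: 0.004
```

```bash
python3 arc.py -117 -152 20 .105
```

```text
[ 0.5494 -0.0592  0.0355] [ 1.    -0.001 -0.   ] [1.5 0.3 0.6]
[[-0.3, -0.1], [-0.6, -0.3], [-0.8, -0.5], [-1.1, -0.6], [-1.4, -0.8], [-1.6, -1.0], [-1.9, -1.2], [-2.1, -1.4], [-2.4, -1.6], [-2.6, -1.8], [-2.8, -2.1], [-3.0, -2.3], [-3.2, -2.5], [-3.4, -2.8], [-3.6, -3.0], [-3.8, -3.3], [-4.0, -3.6], [-4.2, -3.8], [-4.3, -4.1], [-4.5, -4.4]]
```

Request:
arm_command(
  steps=[
    [-0.3,-0.1,0,0],
    [-0.6,-0.3,0,0],
    [-0.8,-0.5,0,0],
    [-1.1,-0.6,0,0],
    [-1.4,-0.8,0,0],
    [-1.6,-1.0,0,0],
    [-1.9,-1.2,0,0],
    [-2.1,-1.4,0,0],
    [-2.4,-1.6,0,0],
    [-2.6,-1.8,0,0],
    [-2.8,-2.1,0,0],
    [-3.0,-2.3,0,0],
    [-3.2,-2.5,0,0],
    [-3.4,-2.8,0,0],
    [-3.6,-3.0,0,0],
    [-3.8,-3.3,0,0],
    [-4.0,-3.6,0,0],
    [-4.2,-3.8,0,0],
    [-4.3,-4.1,0,0],
    [-4.5,-4.4,0,0],
  ],
)

```text
t: 12.0
eef_pos: [0.5046, -0.0151, 0.0355]
orientation: [[1.0, -0.001, -0.0], [-0.001, -1.0, -0.0], [-0.0, 0.0, -1.0]]
force: [1.3, -0.7, 0.2]
grip_width: 0.002
```

```bash
python3 arc.py -152 -184 20 .105; python3 - <<'E'
from m import *
for n in('top','scene'):
    c=cam(n); x,y=proj(c,[[.6,.03,.04]])[0].astype(int)
    cv2.imwrite(f'pics/g_{n}.png',cv2.resize(c['img'][y-70:y+70,x-93:x+93,::-1],None,fx=4,fy=4,interpolation=3))
E
```

```text
[ 0.5046 -0.0151  0.0355] [ 1.    -0.001 -0.   ] [ 1.3 -0.7  0.2]
[[-0.2, -0.3], [-0.3, -0.5], [-0.4, -0.8], [-0.5, -1.1], [-0.6, -1.3], [-0.7, -1.6], [-0.8, -1.9], [-0.9, -2.2], [-1.0, -2.5], [-1.0, -2.7], [-1.1, -3.0], [-1.1, -3.3], [-1.2, -3.6], [-1.2, -3.9], [-1.2, -4.2], [-1.2, -4.5], [-1.3, -4.8], [-1.3, -5.1], [-1.2, -5.4], [-1.2, -5.7]]
```

View pics/g_top.png

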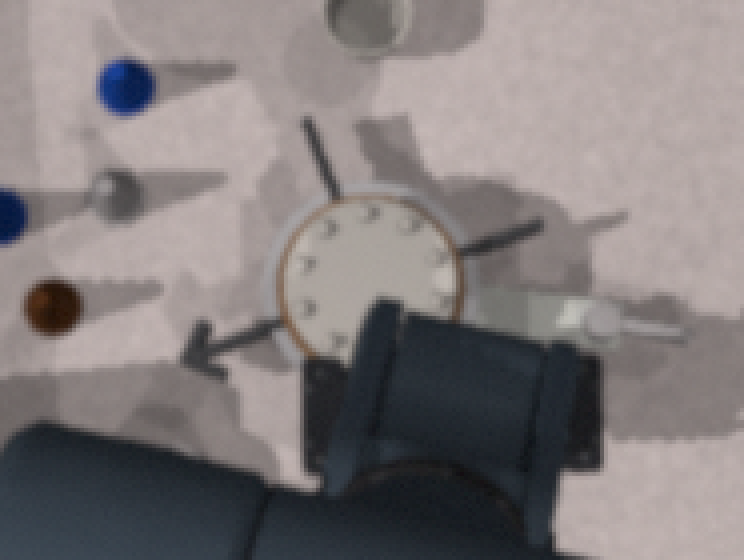

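View pics/g_scene.png

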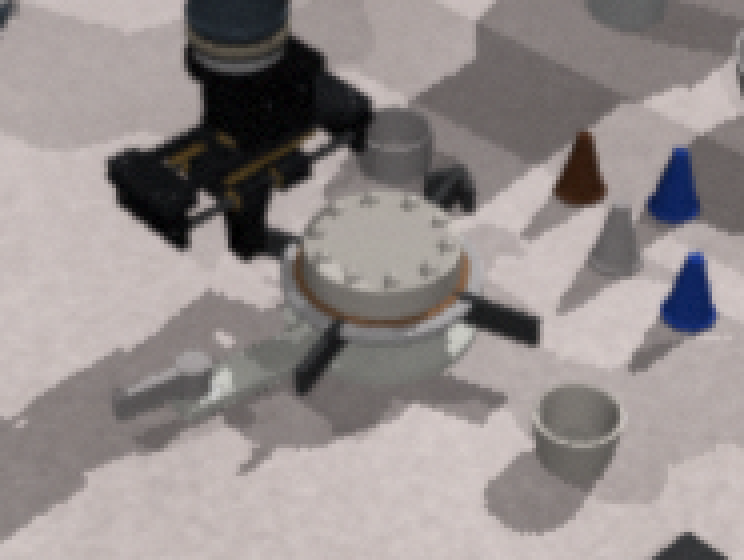

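```bash
cat > ang.py <<'E'
from m import *
H=np.array([.5971,.0341]); c=cam('top')
for a in arms(c,80):
    d=a[1]-H; r=np.linalg.norm(d)
    if .06<r<.135 and a[0]<180: print(a[0],'r',r.round(4),'ang',np.degrees(np.arctan2(d[1],d[0])).round(2),'axis',np.degrees(np.arctan2(*a[2][::-1])).round(1),a[3].round(4),a[4].round(0))
E
python3 ang.py
```

```text
25 r 0.0954 ang 20.07 axis -160.1 [0.001  0.0156] [249. 160.]
58 r 0.0933 ang -70.32 axis 108.9 [0.0022 0.0147] [294. 180.]
103 r 0.1103 ang 110.07 axis 109.6 [0.007  0.0187] [224. 206.]
```

Request:
arm_command(
  steps=[
    [-0.2,-0.3,0,0],
    [-0.3,-0.5,0,0],
    [-0.4,-0.8,0,0],
    [-0.5,-1.1,0,0],
    [-0.6,-1.3,0,0],
    [-0.7,-1.6,0,0],
    [-0.8,-1.9,0,0],
    [-0.9,-2.2,0,0],
    [-1.0,-2.5,0,0],
    [-1.0,-2.7,0,0],
    [-1.1,-3.0,0,0],
    [-1.1,-3.3,0,0],
    [-1.2,-3.6,0,0],
    [-1.2,-3.9,0,0],
    [-1.2,-4.2,0,0],
    [-1.2,-4.5,0,0],
    [-1.3,-4.8,0,0],
    [-1.3,-5.1,0,0],
    [-1.2,-5.4,0,0],
    [-1.2,-5.7,0,0],
  ],
)

```text
t: 14.15
eef_pos: [0.4927, 0.042, 0.0355]
orientation: [[1.0, -0.001, -0.0], [-0.001, -1.0, 0.0], [-0.0, -0.0, -1.0]]
force: [1.1, -2.6, 0.1]
grip_width: 0.003
```

```bash
python3 ang.py;  python3 arc.py -184 -194 10 .105
```

```text
24 r 0.092 ang -11.43 axis 168.7 [0.001  0.0149] [268. 159.]
103 r 0.1095 ang 78.22 axis 77.0 [0.0069 0.0181] [222. 184.]
57 r 0.0928 ang -101.65 axis 77.4 [0.0021 0.0152] [295. 198.]
[0.4926 0.0424 0.0355] [ 1.    -0.001 -0.   ] [ 0.7 -1.4 -0.5]
[[-0.0, -0.1], [0.0, -0.3], [0.0, -0.5], [0.0, -0.6], [0.1, -0.8], [0.1, -1.0], [0.1, -1.2], [0.2, -1.4], [0.2, -1.5], [0.3, -1.7]]
```

Request:
arm_command(
  steps=[
    [0,-0.1,0,0],
    [0,-0.3,0,0],
    [0,-0.5,0,0],
    [0,-0.6,0,0],
    [0.1,-0.8,0,0],
    [0.1,-1.0,0,0],
    [0.1,-1.2,0,0],
    [0.2,-1.4,0,0],
    [0.2,-1.5,0,0],
    [0.3,-1.7,0,0],
    [0.3,-1.7,0,0],
    [0.3,-1.7,0,0],
  ],
)

```text
t: 15.4
eef_pos: [0.4955, 0.059, 0.0355]
orientation: [[1.0, -0.001, -0.001], [-0.001, -1.0, 0.0], [-0.001, -0.0, -1.0]]
force: [-0.4, -0.5, -0.7]
grip_width: 0.006
```

```bash
python3 ang.py; python3 - <<'E'
from m import *
for n in('top','scene'):
    c=cam(n); x,y=proj(c,[[.6,.06,.04]])[0].astype(int)
    cv2.imwrite(f'pics/i_{n}.png',cv2.resize(c['img'][y-70:y+70,x-93:x+93,::-1],None,fx=4,fy=4,interpolation=3))
E
```

```text
29 r 0.0889 ang -22.1 axis 157.6 [0.0012 0.0154] [273. 161.]
97 r 0.1121 ang 67.43 axis 66.1 [0.0071 0.0173] [224. 177.]
63 r 0.0945 ang -112.18 axis 67.6 [0.0022 0.0166] [294. 204.]
```

View pics/i_top.png

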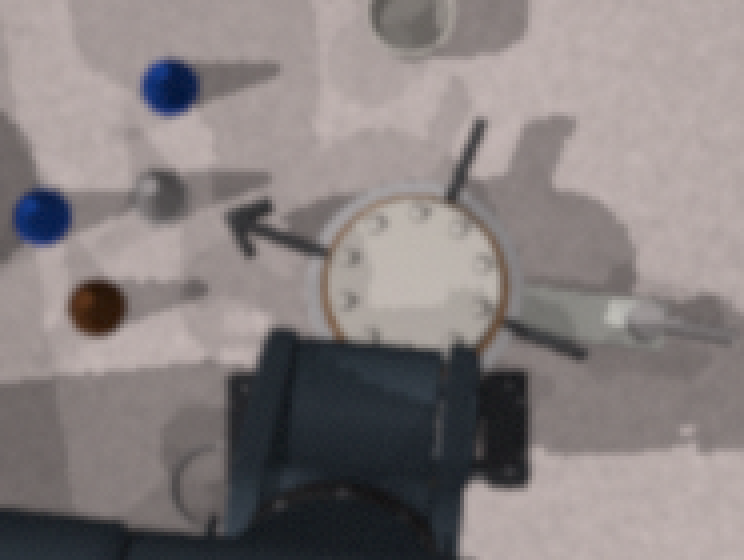

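View pics/i_scene.png

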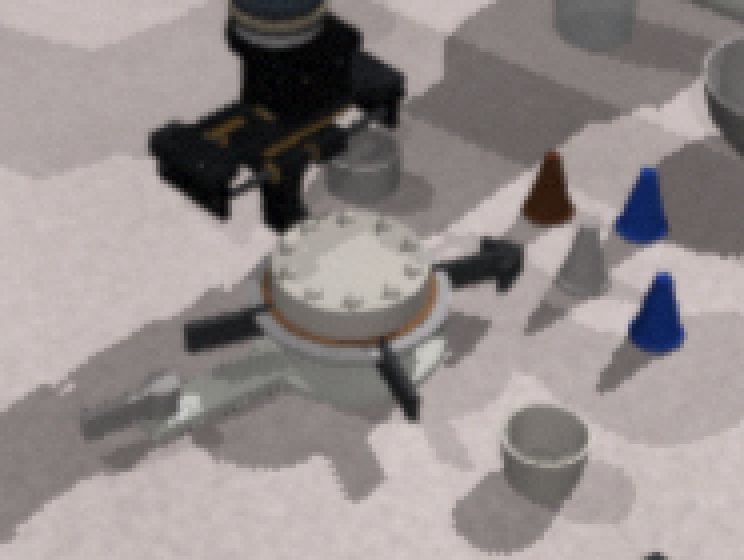

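Request:
arm_command(
  steps=[
    [-0.1,0.3,0,0],
    [-0.3,1.0,0,0],
    [-0.5,1.8,0,0],
    [-0.5,2.2,-0.5,0],
    [-0.5,2.3,-2,0],
    [-0.5,2.3,-4.5,0],
    [-0.5,2.3,-7.5,0],
    [-0.5,2.3,-10,0],
    [-0.5,3.5,-11.5,0],
    [0.5,6,-12,0],
    [2,9,-12,0],
    [3.5,12,-12,0],
    [5,15,-12,0],
    [7,18.5,-12,0],
    [8.5,21,-12,0],
    [9.4,22.6,-12,0],
    [9.7,23.1,-12,0],
    [9.7,23.1,-12,0],
  ],
)

```text
t: 17.35
eef_pos: [0.5923, -0.1731, 0.1555]
orientation: [[1.0, -0.003, -0.0], [-0.003, -1.0, 0.0], [-0.0, -0.0, -1.0]]
force: [-0.3, -0.7, 0.2]
grip_width: 0.006
```

```bash
python3 ang.py; python3 - <<'E'
from m import *
for n in('top','scene'):
    c=cam(n); save(c,f'j_{n}_full.png'); x,y=proj(c,[[.6,.06,.04]])[0].astype(int); print(n,x-93,y-70)
    cv2.imwrite(f'pics/j_{n}.png',cv2.resize(c['img'][y-70:y+70,x-93:x+93,::-1],None,fx=4,fy=4,interpolation=3))
E
```

```text
19 r 0.082 ang -21.95 axis 157.9 [0.0012 0.0106] [272. 164.]
70 r 0.1126 ang 67.02 axis 65.3 [0.0063 0.0177] [224. 177.]
48 r 0.0913 ang -112.13 axis 68.3 [0.0019 0.0153] [293. 204.]
top 158 120
scene 205 138
```

View pics/j_top.png

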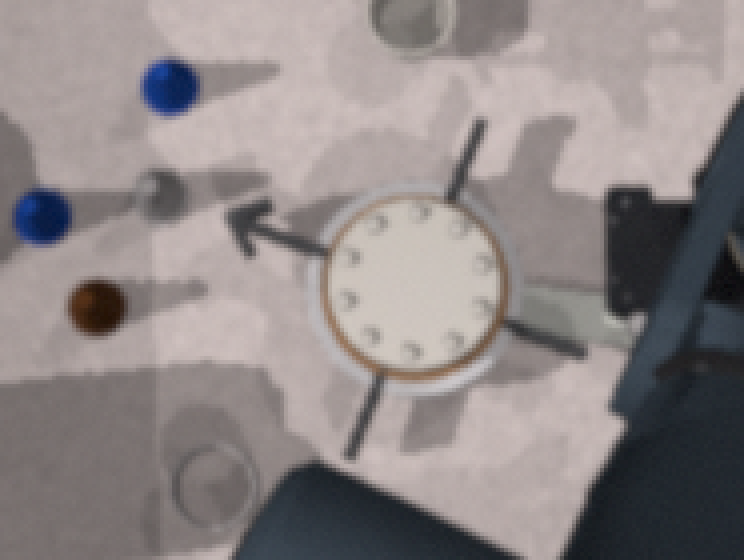

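View pics/j_scene.png

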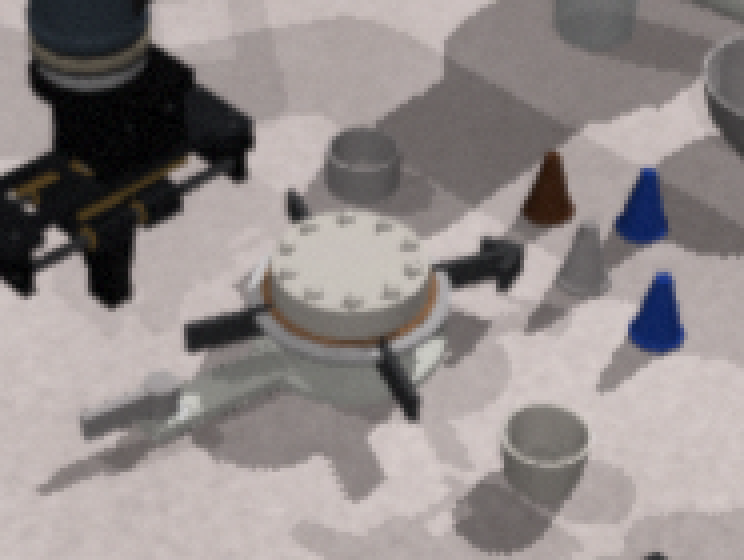

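Request:
arm_command(
  steps=[
    [0,0,1,0],
    [0,0,3,0],
    [0,0,6,0],
    [0,0,9,0],
    [0,0,11,0],
    [0,0,12.3,0],
    [0,0,13,0],
    [0,0,13.1,0],
    [0,0,13.1,0],
  ],
)

```text
t: 18.4
eef_pos: [0.5931, -0.1725, 0.0251]
orientation: [[1.0, -0.001, 0.001], [-0.001, -1.0, -0.001], [0.001, 0.001, -1.0]]
force: [-0.3, 0.3, 0.5]
grip_width: 0.005
```

```bash
cat > lev.py <<'E'
import sys
from m import *
V=np.array([.5715,-.1238]); a0,a1,n=map(float,sys.argv[1:4]); n=int(n)
o=status.get_obs(); P=o['eef_pos']; R=o['orientation']; print(P.round(4),R[:,0].round(3),o['force'].round(1))
out=[]
for a in np.radians(np.linspace(a0,a1,n+1)[1:]):
    u=np.array([np.cos(a),np.sin(a)]); m=np.array([-u[1],u[0]]); h=.0095*abs(m[0])+.015*abs(m[1])
    out.append(np.r_[V+.045*u+(.005+h)*m,P[2]]-P)
print((np.array(out)@R*100).round(1)[:,:2].tolist())
E
python3 lev.py -88 -138 20
```

```text
[ 0.5931 -0.1725  0.0251] [ 1.    -0.001  0.001] [-0.3  0.3  0.5]
[[-0.7, -0.4], [-0.9, -0.3], [-1.0, -0.2], [-1.2, -0.2], [-1.3, -0.1], [-1.5, -0.1], [-1.6, -0.0], [-1.8, -0.0], [-1.9, 0.0], [-2.1, 0.0], [-2.3, 0.1], [-2.5, 0.1], [-2.6, 0.1], [-2.8, 0.1], [-3.0, 0.0], [-3.2, 0.0], [-3.4, -0.0], [-3.6, -0.1], [-3.8, -0.1], [-4.0, -0.2]]
```

Request:
arm_command(
  steps=[
    [-0.3,-0.2,0,0],
    [-0.6,-0.3,0,0],
    [-0.9,-0.2,0,0],
    [-1.1,-0.2,0,0],
    [-1.3,-0.1,0,0],
    [-1.5,-0.1,0,0],
    [-1.6,0,0,0],
    [-1.8,0,0,0],
    [-1.9,0,0,0],
    [-2.1,0,0,0],
    [-2.3,0.1,0,0],
    [-2.5,0.1,0,0],
    [-2.6,0.1,0,0],
    [-2.8,0.1,0,0],
    [-3.0,0,0,0],
    [-3.2,0,0,0],
    [-3.4,0,0,0],
    [-3.6,-0.1,0,0],
    [-3.8,-0.1,0,0],
    [-4.0,-0.2,0,0],
  ],
)

```text
t: 20.4
eef_pos: [0.5525, -0.1705, 0.0246]
orientation: [[1.0, -0.001, 0.0], [-0.001, -1.0, -0.0], [0.0, 0.0, -1.0]]
force: [1.4, -0.5, -0.4]
grip_width: 0.004
```

```bash
python3 lev.py -138 -168 14
```

```text
[ 0.5525 -0.1705  0.0246] [ 1.    -0.001  0.   ] [ 1.4 -0.5 -0.4]
[[-0.1, -0.0], [-0.3, -0.1], [-0.4, -0.2], [-0.6, -0.3], [-0.8, -0.4], [-0.9, -0.5], [-1.1, -0.6], [-1.2, -0.7], [-1.4, -0.9], [-1.5, -1.0], [-1.7, -1.1], [-1.8, -1.3], [-1.9, -1.4], [-2.0, -1.6]]
```

Request:
arm_command(
  steps=[
    [-0.1,0,0,0],
    [-0.3,-0.1,0,0],
    [-0.4,-0.2,0,0],
    [-0.6,-0.3,0,0],
    [-0.8,-0.4,0,0],
    [-0.9,-0.5,0,0],
    [-1.1,-0.6,0,0],
    [-1.2,-0.7,0,0],
    [-1.4,-0.9,0,0],
    [-1.5,-1.0,0,0],
    [-1.7,-1.1,0,0],
    [-1.8,-1.3,0,0],
    [-1.9,-1.4,0,0],
    [-2.0,-1.6,0,0],
    [-2.0,-1.6,0,0],
  ],
)

```text
t: 21.9
eef_pos: [0.5321, -0.1539, 0.0245]
orientation: [[1.0, -0.001, -0.001], [-0.001, -1.0, 0.0], [-0.001, -0.0, -1.0]]
force: [0.5, 0.3, -0.0]
grip_width: 0.005
```

```bash
python3 lev.py -168 -178 5; python3 - <<'E'
from m import *
c=cam('scene'); x,y=proj(c,[[.57,-.1,.04]])[0].astype(int)
cv2.imwrite('pics/k_scene.png',cv2.resize(c['img'][y-70:y+70,x-93:x+93,::-1],None,fx=4,fy=4,interpolation=3))
E
```

```text
[ 0.5321 -0.1539  0.0245] [ 1.    -0.001 -0.001] [ 0.5  0.3 -0. ]
[[-0.1, -0.1], [-0.2, -0.3], [-0.3, -0.5], [-0.4, -0.6], [-0.5, -0.8]]
```

View pics/k_scene.png

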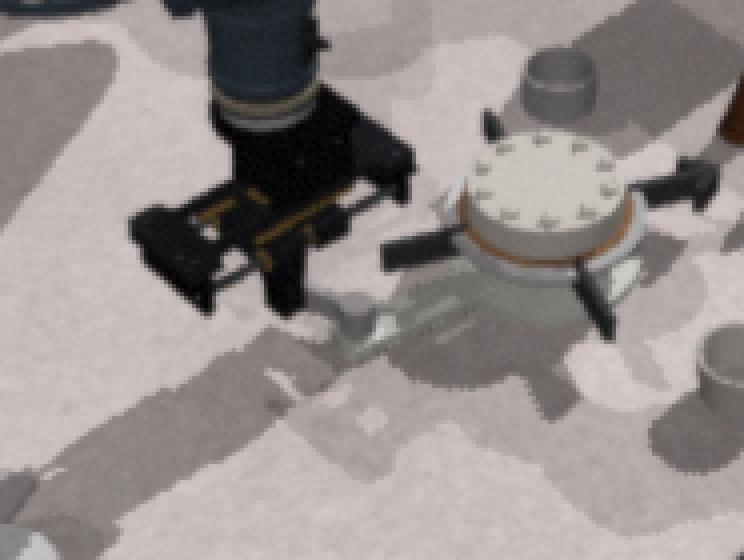

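Request:
arm_command(
  steps=[
    [0,-0.1,0,0],
    [-0.1,-0.2,0,0],
    [-0.1,-0.3,0,0],
    [-0.2,-0.4,0,0],
    [-0.2,-0.5,0,0],
    [-0.2,-0.6,0,0],
    [-0.2,-0.6,0,0],
  ],
)

```text
t: 22.65
eef_pos: [0.5302, -0.148, 0.0245]
orientation: [[1.0, -0.001, -0.001], [-0.001, -1.0, 0.0], [-0.001, -0.0, -1.0]]
force: [-0.8, -1.3, -0.2]
grip_width: 0.005
```

Request:
arm_command(
  steps=[
    [0,-0.1,0,0],
    [0,-0.2,0,0],
    [0,-0.2,0,0],
    [0,-0.2,0,0],
  ],
)

```text
t: 23.05
eef_pos: [0.5306, -0.1461, 0.0245]
orientation: [[1.0, -0.001, -0.0], [-0.001, -1.0, 0.0], [-0.0, -0.0, -1.0]]
force: [-0.7, -0.7, 0.6]
grip_width: 0.004
```

Request:
arm_command(
  steps=[
    [0,-0.1,0,0],
    [0,-0.1,0,0],
    [0,-0.2,0,0],
    [0,-0.2,0,0],
  ],
)

```text
t: 23.45
eef_pos: [0.5305, -0.1442, 0.0246]
orientation: [[1.0, -0.001, -0.0], [-0.001, -1.0, 0.0], [-0.0, -0.0, -1.0]]
force: [-1.0, -0.5, 0.3]
grip_width: 0.006
```

Request:
arm_command(
  steps=[
    [0,-0.1,0,0],
    [0,-0.1,0,0],
    [0,-0.2,0,0],
    [0,-0.2,0,0],
  ],
)

```text
t: 23.85
eef_pos: [0.5306, -0.1428, 0.0246]
orientation: [[1.0, -0.001, 0.0], [-0.001, -1.0, -0.001], [0.0, 0.001, -1.0]]
force: [-1.2, -4.0, 0.8]
grip_width: 0.009
```

Request:
arm_command(
  steps=[
    [0,-0.1,0,0],
    [0,-0.1,0,0],
    [0,-0.1,0,0],
  ],
)

```text
t: 24.15
eef_pos: [0.5306, -0.1426, 0.0246]
orientation: [[1.0, -0.0, 0.0], [-0.0, -1.0, -0.002], [0.0, 0.002, -1.0]]
force: [-2.7, -6.8, 0.2]
grip_width: 0.008
```

Request:
arm_command(
  steps=[
    [0,-0.1,0,0],
    [0,-0.1,0,0],
    [0,0.3,0,0],
    [0,1.0,0,0],
    [0,2,0,0],
    [0,3,-0.5,0],
    [0,3.3,-2,0],
    [0,3.5,-5,0],
    [0,3.5,-9,0],
    [0,4.5,-13,0],
    [-1,7,-16,0],
    [-2,11,-18,0],
    [-3,15,-19,0],
    [-5,19,-19,0],
    [-7,23,-19,0],
    [-9,27,-19,0],
    [-10,30,-19,0],
    [-11,32,-19,0],
    [-11,32.5,-19,0],
    [-11,32.5,-19,0],
  ],
)

```text
t: 26.15
eef_pos: [0.4199, -0.4667, 0.2146]
orientation: [[1.0, -0.003, 0.001], [-0.003, -1.0, 0.001], [0.001, -0.001, -1.0]]
force: [-0.1, 0.4, 0.5]
grip_width: -0.001
```

```bash
python3 ang.py; python3 - <<'E'
from m import *
for n in('top','scene'):
    c=cam(n); save(c,f'l_{n}_full.png'); x,y=proj(c,[[.6,.02,.04]])[0].astype(int); print(n,x-93,y-70)
    cv2.imwrite(f'pics/l_{n}.png',cv2.resize(c['img'][y-70:y+70,x-93:x+93,::-1],None,fx=4,fy=4,interpolation=3))
E
```

```text
32 r 0.0902 ang -22.12 axis 157.9 [0.0013 0.0164] [274. 161.]
110 r 0.1116 ang 67.46 axis 66.7 [0.0072 0.0178] [224. 177.]
65 r 0.0922 ang -112.06 axis 68.3 [0.0023 0.0156] [293. 204.]
34 r 0.0947 ang 157.83 axis 158.1 [0.0012 0.0156] [249. 224.]
top 173 120
scene 195 144
```

View pics/l_top.png

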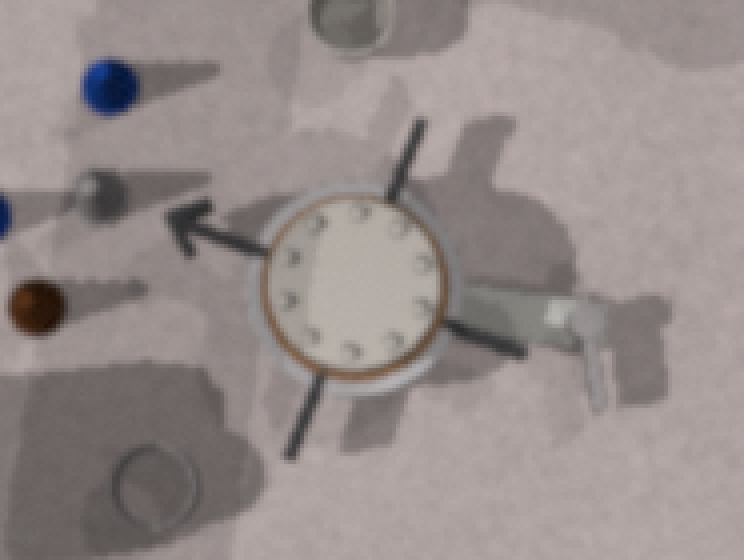

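View pics/l_scene.png

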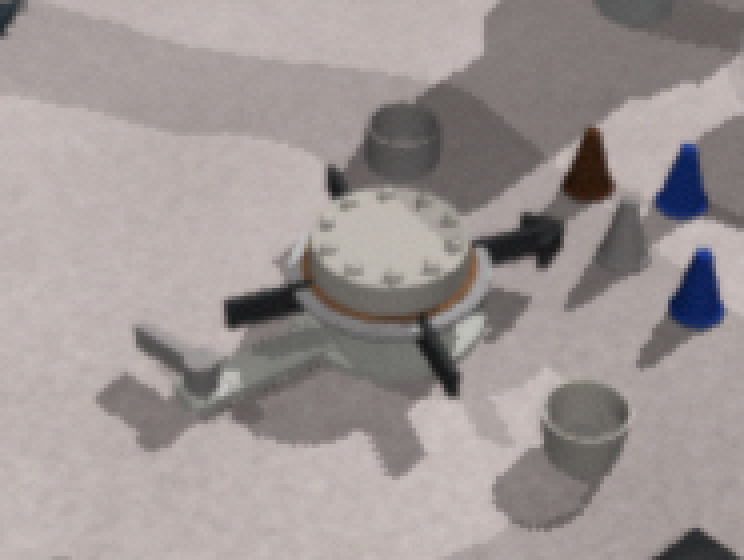

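```bash
python3 - <<'E'
from m import *
c=cam('top'); A=[a for a in arms(c,80) if a[0]<180 and .06<np.linalg.norm(a[1]-[.5971,.0341])<.135]
A.sort(key=lambda a:np.arctan2(*(a[1]-[.5971,.0341])[::-1])); p=[a[1] for a in A]
H=hub_of(p[0],p[2],p[1],p[3]); print('hub',H)
for i,j in((0,2),(1,3)):print(np.degrees(np.arctan2(*(p[j]-p[i])[::-1])))
# Nozzle: gradient edge points along rays from the centre, circle fit on z=0
g=cv2.GaussianBlur(c['img'].astype(np.float32).mean(2),(0,0),.6); E=[]
for a in np.radians(np.arange(0,360,6)):
    r=np.arange(4.5,9.5,.25); u=(197.5+r*np.cos(a)).astype(np.float32); v=(168.6+r*np.sin(a)).astype(np.float32)
    f=cv2.remap(g,u[None],v[None],cv2.INTER_CUBIC)[0]; k=np.argmax(np.abs(np.gradient(f)))
    if 1<k<len(r)-2: E.append((u[k],v[k]))
P=plane(c,E,0)[:,:2]
from scipy.optimize import least_squares
s=least_squares(lambda q:np.hypot(*(P-q[:2]).T)-q[2],[.669,.213,.021],loss='soft_l1',f_scale=.001).x
print('noz',s,len(P),'bearing',np.degrees(np.arctan2(*(s[:2]-H)[::-1])))
E
```

```text
hub [0.59745454 0.03410468]
67.73607625759539
157.91786188905115
noz [0.67003956 0.21380287 0.0195485 ] 59 bearing 68.00486827344446
```

```bash
python3 -c "
from station import job,status
print(job.sign_off(), status.get_obs()['t'])"
```

```text
the job is handed in; nothing more can be done
the job is handed in; nothing more can be done
```

The stand's arrow arm now points at the steel nozzle, and the brake lever is against its stop. I handed the job in at about 26 s. I turned the stand about 168° clockwise by pushing one plain arm slowly with the closed fingers, backed off, and then pushed the lever round.

- **Pointing:** in the top view after the brake push, two arm lines put the arrow at 67.7° and 67.9°. The nozzle's bearing from the hub is 68.0°, and my measurement is good to about 0.5°. The arrow head's own blob read 67.5°, which I trust less because of its shape and shading.
- **Brake:** at the end of the push the force rose from about 1 N to 7 N while the finger moved only 0.2 mm. The lever then measured about -172° in the picture, against -173.5° expected at the stop.
- **Other things on the table:** by eye in the pictures, the cones, cutter and ramekin stand where they were. I did not check the bowl, jar, spatula or tub after the moves, but the arm never went near them. The gripper's body passed about 2 cm above the cake by calculation, and I felt no contact force there.
- **Disagreement:** the side camera's calibration is about 2 pixels off from the arm and the top camera. I used the top camera for all measurements.

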